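# Drop one portion of frozen rice balls from the lever dispenser into the pan

## Robot

A 7-joint arm with a two-finger parallel gripper is mounted at the origin on a cart in front of the work surface, level with it; the furniture and walls round the work are solid. World frame = base frame: x ahead of the robot, y to its left, z up, the work surface at z = 0. Lengths are in m, angles in rad, forces in N, time in s.
With the tool pointing down it reaches from about 0.4 to 0.875 m from the base axis. Payload 19.3 kg.
Tool frame: the origin (TCP) lies on the mounting face of the last link; the fingertips stand 173 mm ahead of it and the grasp point (between the pads) lies 155 mm ahead of it; z points along the fingers, y is the line along which they close (so a half turn about z gives the same grasp; the last joint's range is limited). The gripper opens to 85 mm and grips with 20 to 120 N. Pads are 22 mm wide; open, the fingers measure 114 mm over their backs; the gripper's body (76 mm by 85 mm) begins 54 mm behind the grasp point. The pads swing forward as they close: fully open they stand 13 mm farther back than shut.
Start: joints at [-1.261, 0.521, -0.036, 1.599, 0.021, 1.021, -0.113], TCP at [0.232, 0.58, 0.405] pointing down, gripper open.
Joint ranges: [-2.91, 2.91], [-0.3, 2.13], [-1.5, 1.42], [0.17, 2.43], [-1.26, 4.41], [0.16, 1.93], [-2.52, 2.52]. Speed limits (rad/s): [1.89, 1.89, 2.39, 2.39, 3.01, 3.01, 3.01].

## Interface

Orientations are given as [roll, pitch, yaw] about the fixed x, y, z axes, in that order (R = Rz(yaw) Ry(pitch) Rx(roll)).
In Python, from workcell import bot, vision gives the robot as it stands.
- The arm moves only by the shell command python3 -m creep 'ROWS' [FORCE]. ROWS is JSON, a list that holds one entry, the list of rows, each a list of 7 numbers: the opening, from -1 (shut) to 1 (fully open), then the shift along the tool's x, y, z in cm, then the turn, a rotation vector about the tool's x, y, z in rad. In form: [[[grip, tx, ty, tz, rx, ry, rz], ...]]. A call has 1 to 12 rows; each row shifts and turns the commanded pose from where the row before left it, along the tool's axes as they then stand; what a row does not reach is not made up. A row lasts 1/8 s, in which the tool goes at most 62.5 mm and 10.7 degrees, less where a joint would pass 70% of its speed; a pose out of reach is approached as far as the arm can. A call with a gripper value outside its range is refused whole. The fingers move at their own pace and stop on an object; FORCE is the grip in N (left out, the last holds). Time passes only in rows, so rows that do not move let the fingers close. It gives the time, the measured TCP pose, the force, the opening and the grip force at its end, in the units of the state.
- bot.observe(): the state, without advancing time (a new reading comes with each control period).
- vision.grab_frame(name): name is "scene" or "top"; returns a dict with "image" (384x512x3 uint8, blue, green, red), "depth" (384x512 float32, m along the optical axis (not along the pixel's ray), 0 where there is no reading), "fovy" (degrees; the focal length in pixels is half the picture's height over the tangent of half this angle, whatever the lens; pixels are square), "cx", "cy" (the principal point, pixels), "k1" (the pictures are not rectified: a ray, as slopes to the right and down, at radius r is drawn at 1 + k1 r^2 times it, then the intrinsics apply), "cam_to_world" (4x4, takes a point from camera to world coordinates). Camera axes: x right, y down, z forward; pixel columns grow to the right and rows downward; lengths in m; the calibration is good to about 2 mm. A picture is of the moment at which its call begins.
- bot.job_done(): hands the job in; it is judged then, once.
The state is a dict: "clock": time; "qpos": joint angles; "qd": joint speeds; "joint_efforts": joint torques, N m; "position": TCP position; "tool_rot": TCP orientation; "force": force on the tool from outside, world axes, zero at the start; "moment": the same for the moment, N m; "grip_width": finger opening in m; "finger_force": force on a finger pad.
Only numpy, scipy, OpenCV 4.12 (cv2) and the standard library are available. Lean on these libraries where they do the work, as an engineer would, in place of code of your own. Each camera call takes 0.05 s, during which the arm holds its last target. There are 200 camera calls.

## Task

Fill the pan for the fryer: push the empty steel pan fully home under the dispenser's spout, until it meets the stop at the back of the bay. Then press the dispenser's black lever pad all the way down and keep it down until all three frozen rice balls have rolled out into the pan, and let the lever up slowly under your fingertip so that the spring-loaded flap lid over the mouth eases shut instead of slamming. Only push and press: do not pick up or lift the pan, do not touch the flap or the rice balls, leave the tin, the timer and the small dish beside it where they stand, and finish with the pan still home and your hand clear.

Things in the scene. Friction and masses are not known exactly. Their poses are not given: they have to be found in the camera images.
- dispenser: Fixed steel portion dispenser, 138 mm wide, 254 mm high: hopper behind (from x = +0.04), in front of it a narrow sloping spout, its mouth shut by a flap, facing the robot. Origin on the worktop under the middle of the mouth; x points from the mouth back into the hopper, y left, z up. Spout and shut flap reach to x = -0.02, 170 mm high; the spout's floor is 90 mm above the worktop.
- bay_stop (a point): Middle of the flat stop at the back of the pan bay under the spout, at x = +0.057 in the dispenser's frame, 30 mm above the worktop. The bay's cheeks stand 128 mm apart inside, 104 mm high, from x = -0.03 back to the stop; in front of them flared lead-in wings spread to about 160 mm apart at x = -0.06.
- pan: Empty loose steel pan, 0.45 kg: 166 x 114 mm over its turned rim, 63 mm high, walls 3 mm, origin under its middle, x along its length. Below the rim it is 5 mm smaller all round. It stands before the bay, drawn out 45 to 90 mm, slightly askew. Home against the stop, its origin is at x = -0.026 in the dispenser's frame. Push the middle of its near end; it slides at 2 to 7 N, or 12 where it rubs.
- lever_top (a point): Middle of the top of the black ribbed lever pad, 40 x 40 x 9 mm, on the dispenser's left (+y) side, 132 mm left of its middle. At rest about 158 mm above the worktop, sloping 0.28 rad up towards the robot; pressed home it is about 84 mm lower (it shifts under 8 mm along x on the way). A spring pushes it up with 1 to 4 N at all times: it follows the finger; let go, the flap slams.
- lever_axis (a point): The lever's pivot on the dispenser's left side, 115 mm above the worktop; axis along the dispenser's y. The pad is 140 mm from it, towards the robot.
- lever_angle (a joint): Angle of the lever in rad: 0 up (rest), grows as the pad is pressed, about 0.61 at the lower stop. A short rod links it to the flap's crank.
- flap_angle (a joint): Angle of the flap that closes the spout's mouth, rad: 0 shut (hanging down), grows as it swings out and up; 1.40 fully open at its stop. It turns about 2.3 times as far as the lever; the spring shuts it. All balls pass once it is beyond 1.2.
- flap: The flap: steel sheet 50 mm wide, 58 mm long; origin at the middle of its hinge shaft, 150 mm above the worktop at the mouth. It swings out to 65 mm in front of the mouth. The hand must not touch it.
- ball_1_center (a point): Centre of rice ball 1 (first, behind the flap): hard breaded ball, 40 mm in diameter, about 35 g, waiting in the trough; it rolls out by itself when the flap is open.
- ball_2_center (a point): Centre of rice ball 2 (second): hard breaded ball, 40 mm in diameter, about 35 g, waiting in the trough; it rolls out by itself when the flap is open.
- ball_3_center (a point): Centre of rice ball 3 (third, farthest up the trough): hard breaded ball, 40 mm in diameter, about 35 g, waiting in the trough; it rolls out by itself when the flap is open.
- ball_1: Rice ball 1 itself; its origin lies on its surface and turns with it, so use its centre.
- ball_2: Rice ball 2 itself; its origin lies on its surface and turns with it, so use its centre.
- ball_3: Rice ball 3 itself; its origin lies on its surface and turns with it, so use its centre.
- can_opener: Obstacle: heavy bench can opener clamped to the worktop on the right, near the robot; its post and crank stand 406 mm high. Origin under its foot. Keep the arm over it or clear of it.
- tomato_tin: Bystander: small food tin, 58 mm across, 72 mm high, upright on the worktop to the right of the pan; origin under its middle. Leave it.
- timer: Bystander: round white wind-up timer, 74 mm across, 55 mm high, to the right of the dispenser; origin under its middle. Leave it.
- ramekin_b: Bystander: small ribbed dish, 68 mm across, 38 mm high, to the left beyond the lever pad; origin under its middle. Leave it.

How it is judged:
On the way, in this order (a step that is already met when the one before it is completed fails the run):
1. the pan is home under the spout, the flap still shut (x of pan in the frame of dispenser above -0.035 m and y of pan in the frame of dispenser between -0.02 and 0.02 m and value of joint flap_angle below 0.08 rad), for 0.2 s.
2. the lever lifts the flap (value of joint flap_angle above 0.4 rad).
3. the lever is held down with the flap wide open and all three balls lie in the pan (x of ball_1_center in the frame of pan between -0.076 and 0.076 m and y of ball_1_center in the frame of pan between -0.05 and 0.05 m and z of ball_1_center in the frame of pan between 0 and 0.06 m and x of ball_2_center in the frame of pan between -0.076 and 0.076 m and y of ball_2_center in the frame of pan between -0.05 and 0.05 m and z of ball_2_center in the frame of pan between 0 and 0.06 m and x of ball_3_center in the frame of pan between -0.076 and 0.076 m and y of ball_3_center in the frame of pan between -0.05 and 0.05 m and z of ball_3_center in the frame of pan between 0 and 0.06 m and value of joint flap_angle above 1 rad), for 0.2 s.
At the end, for the whole second after the job is handed in: Pan standing flat and still within 9 mm of the stop and centred in the bay to 20 mm, all three balls inside it below its rim, flap shut to within 0.05 rad, hand clear (x of pan in the frame of dispenser above -0.035 m and y of pan in the frame of dispenser between -0.02 and 0.02 m and x of ball_1_center in the frame of pan between -0.076 and 0.076 m and y of ball_1_center in the frame of pan between -0.05 and 0.05 m and z of ball_1_center in the frame of pan between 0 and 0.06 m and x of ball_2_center in the frame of pan between -0.076 and 0.076 m and y of ball_2_center in the frame of pan between -0.05 and 0.05 m and z of ball_2_center in the frame of pan between 0 and 0.06 m and x of ball_3_center in the frame of pan between -0.076 and 0.076 m and y of ball_3_center in the frame of pan between -0.05 and 0.05 m and z of ball_3_center in the frame of pan between 0 and 0.06 m and value of joint flap_angle below 0.05 rad and angle between pan's own z axis and vertical below 0.05 rad and height (world z) of pan below 0.004 m and linear speed of pan below 0.02 m/s); the robot touches nothing.
It fails at once if the flap slams: it closes faster than 2.5 rad/s (velocity of joint flap_angle below -2.5 rad/s).
It fails at once if the pan is lifted or tipped (height (world z) of pan above 0.012 m or angle between pan's own z axis and vertical above 0.15 rad).
It fails at once if the hand touches the flap instead of the lever (contact force between any of the arm, the fingers and flap above 0.5 N).
It fails at once if the hand touches a ball (contact force between any of the arm, the fingers and ball_1 above 0.3 N or contact force between any of the arm, the fingers and ball_2 above 0.3 N or contact force between any of the arm, the fingers and ball_3 above 0.3 N).
It fails at once if the tin, the timer or the dish is moved by more than 25 mm or knocked over (distance of any of tomato_tin, timer, ramekin_b from where it was at the start of the episode above 0.025 m or angle between any of tomato_tin, timer, ramekin_b's own z axis and vertical above 0.3 rad).
It also fails if it takes over 59 s, if anything falls off the work surface, if the arm or the gripper's body presses on something with over 40 N, if the wrist force passes 120 N, or if a joint passes its speed limit or range.

## Working session

There is one attempt and no reset: what is moved stays moved. The work goes in short steps, Python scripts to look and compute and a shell command to move; the robot and the scene stay as the last step left them, time stands still between calls to the robot, and variables do not carry over. Pictures are saved under pics/ and viewed, at most 10 in all, crops included, and the job is handed in when it is done.

```bash
mkdir -p pics; ls
cat > h.py <<'E'
import numpy as np, cv2
from workcell import bot, vision
def grab(n):
    f=vision.grab_frame(n); np.savez('/tmp/'+n+'.npz',**f); return f
def load(n): return dict(np.load('/tmp/'+n+'.npz'))
def pts(f):
    h,w=f['depth'].shape; F=h/2/np.tan(np.radians(float(f['fovy']))/2)
    K=np.array([[F,0,float(f['cx'])],[0,F,float(f['cy'])],[0,0,1]])
    u,v=np.meshgrid(np.arange(w),np.arange(h))
    p=cv2.undistortPoints(np.stack([u,v],-1).reshape(-1,1,2).astype(np.float64),K,np.array([float(f['k1']),0,0,0])).reshape(h,w,2)
    d=f['depth'].astype(float)
    P=np.dstack([p*d[...,None],d,np.ones_like(d)])@f['cam_to_world'].T
    P=P[...,:3]; P[d==0]=np.nan; return P
E
python3 - <<'E'
from h import *
s=bot.observe(); print(s)
for n in('scene','top'):
    f=grab(n); cv2.imwrite(f'pics/{n}0.png',f['image']); print(n,f['fovy'],f['k1'],f['cam_to_world'].round(3))
E
```

```text
pics
{'clock': 0.0, 'qpos': array([-1.26122899,  0.52198588, -0.03635232,  1.60001704,  0.02119043,
        1.02108884, -0.11280132]), 'qd': array([ 5.31267366e-04,  2.30229169e-03, -2.59768143e-04,  1.71359989e-04,
        4.26466147e-05,  2.52437569e-04, -9.59164180e-04]), 'joint_efforts': array([ 1.42465691e-03, -9.27094245e+01,  1.98051922e+00, -3.69940317e+01,
        1.79453212e-02,  8.06627126e-03, -8.53729375e-06]), 'position': array([0.23164464, 0.58032881, 0.40413963]), 'tool_rot': array([-3.14047960e+00,  5.91997885e-05,  2.76183082e+00]), 'force': array([ 0.87926765, -0.43990423, -0.20608964]), 'moment': array([-0.00049331, -0.00367242,  0.01699314]), 'finger_force': 0.0, 'grip_width': 0.08519744738965598}
scene 43.79516934917244 -0.17367678034677198 [[ 0.433 -0.701  0.566 -0.322]
 [-0.901 -0.327  0.284 -0.452]
 [-0.014 -0.634 -0.773  1.313]
 [ 0.     0.     0.     1.   ]]
top 44.639200582591016 -0.11920981376606263 [[-0.021 -0.987  0.162  0.354]
 [-1.     0.023  0.007 -0.036]
 [-0.011 -0.162 -0.987  1.335]
 [ 0.     0.     0.     1.   ]]
```

View pics/scene0.png

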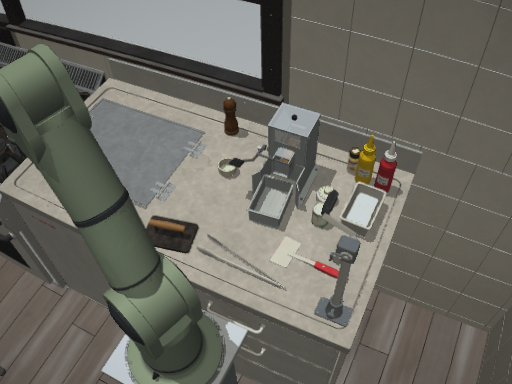

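View pics/top0.png

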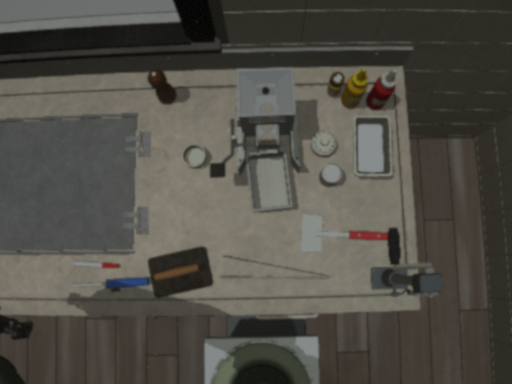

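The scene view shows the dispenser, with the pan in front of it at about (272,200) and the arm on the left. In the top view the dispenser is at (266,100), the pan at (271,182), the pad at (218,170), the dish at (195,156), the tin at (332,175), the timer at (323,144) and the can opener at (405,280).

Run:
```python
from h import *
for n,(a,b,c,d) in (('top',(170,60,350,220)),('scene',(215,100,355,240))):
    f=load(n); cv2.imwrite(f'pics/{n}1.png',cv2.resize(f['image'][b:d,a:c],None,fx=4.2,fy=3.75 if n=='top' else 4.2,interpolation=cv2.INTER_CUBIC) if 0 else cv2.resize(f['image'][b:d,a:c],None,fx=4,fy=4,interpolation=cv2.INTER_CUBIC))
f=load('top');P=pts(f)
for u,v in [(265,92),(218,170),(271,182),(195,156),(332,175),(323,144),(405,280),(300,220)]: print((u,v),P[v,u].round(3))
# pan rim: z 0.055..0.07 in region
def cl(m,z0,z1,name):
    q=P[m]; 
    q=q[(q[:,2]>z0)&(q[:,2]<z1)]
    r=cv2.minAreaRect(q[:,:2].astype(np.float32)); print(name,len(q),r,q.mean(0).round(4))
V,U=np.mgrid[:384,:512]
R=lambda a,b,c,d:(U>=a)&(U<c)&(V>=b)&(V<d)
cl(R(240,145,300,215),.053,.07,'rim'); cl(R(236,60,298,130),.243,.262,'hopper top'); cl(R(205,158,230,182),.13,.18,'pad')
q=P[R(205,158,230,182)];q=q[(q[:,2]>.13)&(q[:,2]<.18)]
print(q.min(0),q.max(0))
```

```text
(265, 92) [ 0.759 -0.028  0.266]
(218, 170) [0.592 0.098 0.159]
(271, 182) [ 0.585 -0.038  0.002]
(195, 156) [0.666 0.182 0.009]
(332, 175) [ 0.589 -0.207  0.069]
(323, 144) [ 0.681 -0.187  0.057]
(405, 280) [ 0.304 -0.352  0.213]
(300, 220) [ 0.473 -0.118 -0.   ]
rim 550 ((0.5836261510848999, -0.032972946763038635), (0.1643112301826477, 0.18239638209342957), 86.9776840209961) [ 0.5789 -0.0327  0.0618]
hopper top 2662 ((0.7661016583442688, -0.028660453855991364), (0.12551552057266235, 0.1382385939359665), 0.8234383463859558) [ 0.7643 -0.0287  0.2543]
pad 258 ((0.5994182229042053, 0.09403043240308762), (0.051164984703063965, 0.04986828938126564), 2.2316739559173584) [0.5955 0.0972 0.1578]
[0.57368025 0.07009501 0.14205807] [0.62574803 0.11940327 0.16656719]
```

View pics/top1.png

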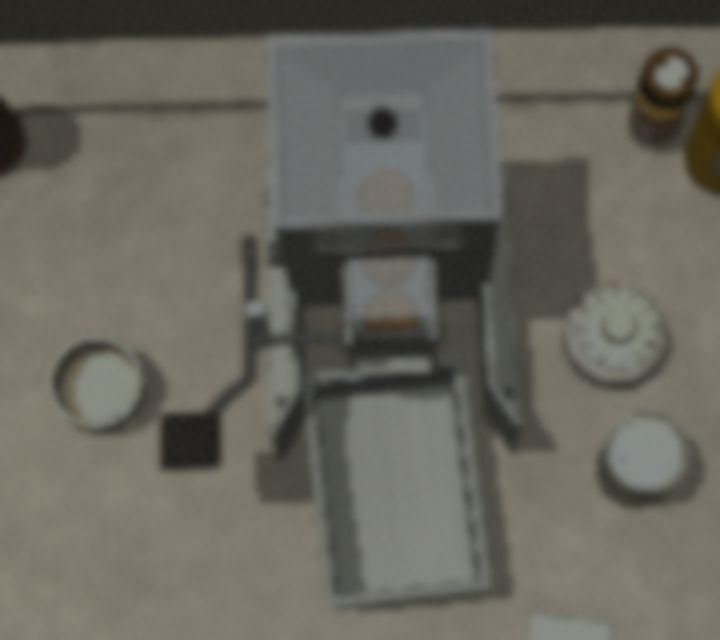

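View pics/scene1.png

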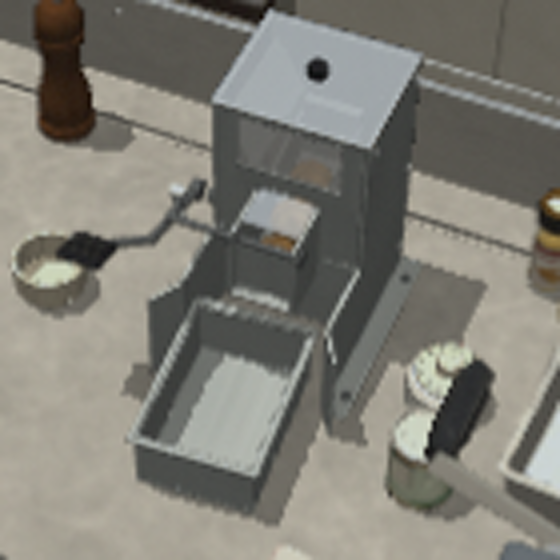

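The top crop (4x, offset 170,60) gives these pixel positions:
- Rim corners: near end (335,605) and (488,590), far end (313,378) and (463,370).
- Hopper top, front edge: (272,222) to (500,220).
- Hopper top, back corners: (268,36) and (494,30).
- Black pad: (162..220, 413..469).

The far end of the rim is just entering the wings.

```bash
cat >> h.py <<'E'
def onz(f,uv,z):
    h,w=f['depth'].shape; F=h/2/np.tan(np.radians(float(f['fovy']))/2)
    K=np.array([[F,0,float(f['cx'])],[0,F,float(f['cy'])],[0,0,1]])
    p=cv2.undistortPoints(np.array(uv,float).reshape(-1,1,2),K,np.array([float(f['k1']),0,0,0])).reshape(-1,2)
    M=f['cam_to_world']; d=np.c_[p,np.ones(len(p))]@M[:3,:3].T
    return M[:3,3]+d*((z-M[2,3])/d[:,2])[:,None]
E
python3 - <<'E'
from h import *
f=load('top'); c=lambda l:[(170+(a-1.5)/4,60+(b-1.5)/4) for a,b in l]
r=onz(f,c([(335,605),(488,590),(463,370),(313,378)]),.063); print('rim',r.round(4).tolist(),r.mean(0))
print('sizes',[np.linalg.norm(r[i]-r[i-1]).round(4) for i in range(4)])
n=(r[0]+r[1])/2; fa=(r[2]+r[3])/2; print('near mid',n,'far',fa,'yaw',np.arctan2(*(fa-n)[1::-1]))
t=onz(f,c([(272,222),(500,220),(494,30),(268,36)]),.254); print('hop',t.round(4).tolist())
e=(t[0]-t[1]+t[3]-t[2]); print('yaw left edge',np.arctan2(-e[0],e[1])); g=(t[3]-t[0]+t[2]-t[1]);print('yaw fwd',np.arctan2(g[1],g[0]))
p=onz(f,c([(162,413),(220,413),(220,469),(162,469)]),.158); print('pad',p.round(4).tolist(),p.mean(0))
# depth-based hopper front edge and front corner line fit, right/left sides
P=pts(f); q=P[60:135,230:300].reshape(-1,3); q=q[(q[:,2]>.245)&(q[:,2]<.26)]
for k,(lo,hi) in {'R':(1,0)}.items():
    bx=np.arange(.715,.82,.01); 
    L=[(q[abs(q[:,0]-b)<.005][:,1].max(),q[abs(q[:,0]-b)<.005][:,1].min()) for b in bx]; L=np.array(L); print('mid fit',np.polyfit(bx,L.mean(1),1), 'w',(L[:,0]-L[:,1]).mean())
by=np.arange(-.085,.03,.01); F=[q[abs(q[:,1]-b)<.005][:,0].min() for b in by]; print('front fit',np.polyfit(by,F,1))
E
```

```text
rim [[0.4953, 0.0121, 0.063], [0.5033, -0.0928, 0.063], [0.658, -0.0799, 0.063], [0.6548, 0.0249, 0.063]] [ 0.57786241 -0.03393454  0.063     ]
sizes [np.float64(0.16), np.float64(0.1051), np.float64(0.1553), np.float64(0.1048)]
near mid [ 0.49931579 -0.04033927  0.063     ] far [ 0.65640904 -0.02752981  0.063     ] yaw 0.08136048090056495
hop [[0.7068, 0.0391, 0.254], [0.7047, -0.0983, 0.254], [0.8273, -0.0987, 0.254], [0.827, 0.0407, 0.254]]
yaw left edge -0.0065149777066435075
yaw fwd 0.004625625229280585
pad [[0.6116, 0.1181, 0.158], [0.6107, 0.0806, 0.158], [0.574, 0.0808, 0.158], [0.5748, 0.1181, 0.158]] [0.59275336 0.09941326 0.158     ]
mid fit [ 0.02076015 -0.0445692 ] w 0.13627433174712167
front fit [-0.01235211  0.70369022]
```

```bash
python3 -m creep '[[[-1,0,0,0,0,0,-0.127],[-1,0,0,0,0,0,-0.127],[-1,0,0,0,0,0,-0.126],[-1,-3.6,-4.7,0,0,0,0],[-1,-3.6,-4.7,0,0,0,0],[-1,-3.6,-4.7,0,0,0,0],[-1,-3.6,-4.7,0,0,0,0],[-1,-3.6,-4.7,0,0,0,0],[-1,-3.6,-4.7,0,0,0,0],[-1,0,0,0,0,0,0]]]' 40
```

```text
clock: 1.35
position: [0.4503, 0.2945, 0.4046]
tool_rot: [-3.14, 0.001, 3.135]
force: [-1.2, -0.1, -0.0]
grip_width: 0.0
finger_force: 0.0
```

```bash
python3 -m creep '[[[-1,0.4,-4.7,0,0,0,0],[-1,0.4,-4.7,0,0,0,0],[-1,0.4,-4.7,0,0,0,0],[-1,0.4,-4.7,0,0,0,0],[-1,0.4,-4.7,0,0,0,0],[-1,0.3,-4.7,0,0,0,0],[-1,0,-4.5,0,0,0,0],[-1,0,0,0,0,-0.11,0],[-1,0,0,0,0,-0.11,0],[-1,0,0,0,0,0,0]]]'; python3 -c "
from workcell import bot; s=bot.observe(); print(s['qpos'].round(3))"
```

```text
clock: 2.6
position: [0.4243, -0.0282, 0.4047]
tool_rot: [3.141, 0.219, -3.141]
force: [-0.4, -0.0, -0.4]
grip_width: 0.0001
finger_force: 0.0
[-0.154  0.152  0.083  2.176  0.005  0.595  1.495]
```

```bash
python3 -m creep '[[[-1,0.8,-0.1,3.6,0,0,0],[-1,0.8,-0.1,3.6,0,0,0],[-1,0.8,-0.1,3.6,0,0,0],[-1,0.8,-0.1,3.6,0,0,0],[-1,0.8,0,3.6,0,0,0],[-1,0.7,0,3.4,0,0,0],[-1,0,0,0,0,0,0]]]'
python3 - <<'E'
from h import *
print(bot.observe()['qpos'].round(3))
f=grab('scene'); cv2.imwrite('pics/s2.png',cv2.resize(f['image'][120:260,195:345],None,fx=4,fy=4,interpolation=cv2.INTER_CUBIC))
E
```

```text
clock: 3.48
position: [0.4217, -0.036, 0.2343]
tool_rot: [-3.118, 0.188, -3.139]
force: [-0.7, 0.1, 1.2]
grip_width: -0.0003
finger_force: 0.0
[ 1.000e-03  5.010e-01 -8.700e-02  2.310e+00  4.950e-01  1.660e-01
  1.018e+00]
```

View pics/s2.png

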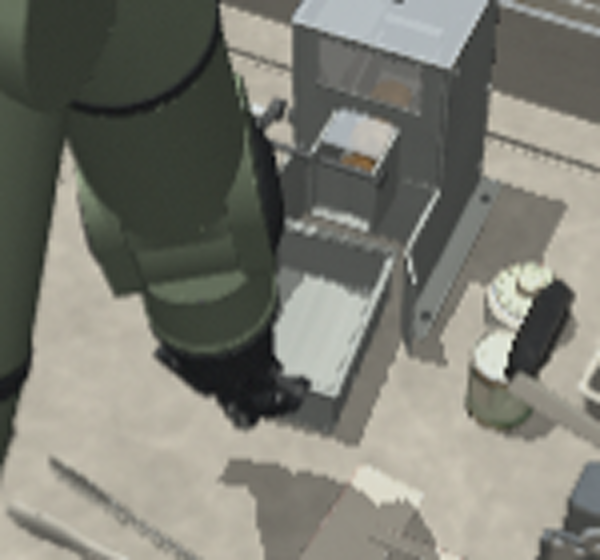

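The pan stands clear and the fingertips are just in front of its near end at about (300,395). The arm stopped because joint 6 is at its limit, so I'll use less tilt (0.12 rad) and go down again.

```bash
python3 -m creep '[[[-1,0,0,0,-0.024,0.07,0],[-1,-1.2,0.15,0.1,0,0,0],[-1,-1.1,0.15,0.1,0,0,0],[-1,0.2,0,1.7,0,0,0],[-1,0.2,0,1.7,0,0,0],[-1,0.2,0,1.6,0,0,0],[-1,0,0,0,0,0,0]]]'; python3 -c "
from workcell import bot; s=bot.observe(); print(s['qpos'].round(3))"
```

```text
clock: 4.4
position: [0.4451, -0.0323, 0.1849]
tool_rot: [3.141, 0.12, -3.138]
force: [-0.1, -0.4, 0.5]
grip_width: -0.0
finger_force: 0.0
[ 0.041  0.639 -0.133  2.239  0.53   0.171  0.995]
```

```bash
python3 -m creep '[[[-1,-0.6,0,0.07,0,0,0],[-1,-0.6,0,0.07,0,0,0],[-1,-0.5,0,0.06,0,0,0],[-1,-0.4,0,0.05,0,0,0],[-1,-0.4,0,0.05,0,0,0],[-1,-0.4,0,0.05,0,0,0]]]';python3 -m creep '[[[-1,-0.4,0,0.05,0,-0.02,0],[-1,-0.4,0,0.05,0,-0.02,0],[-1,-0.4,0,0.05,0,-0.02,0],[-1,-0.4,0,0.05,0,0,0]]]'
python3 - <<'E'
from h import *
f=grab('scene'); cv2.imwrite('pics/s3.png',cv2.resize(f['image'][120:260,195:345],None,fx=4,fy=4,interpolation=cv2.INTER_CUBIC))
E
```

```text
clock: 5.15
position: [0.4738, -0.0328, 0.1854]
tool_rot: [3.141, 0.12, -3.139]
force: [-4.0, 0.7, 1.3]
grip_width: 0.0002
finger_force: 0.0
clock: 5.65
position: [0.4902, -0.0326, 0.1859]
tool_rot: [3.141, 0.181, -3.139]
force: [-1.9, 0.1, -1.9]
grip_width: -0.0001
finger_force: 0.0
```

View pics/s3.png

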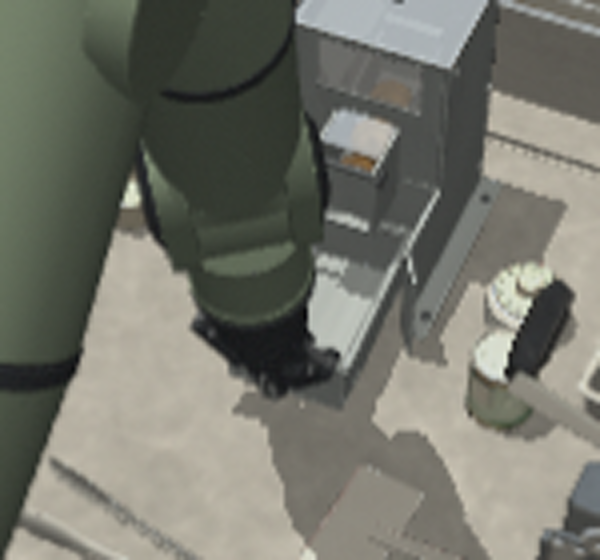

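The pan is sliding straight into the bay (near end at about (330,400)) with only a few newtons of force.

```bash
python3 -m creep '[[[-1,-0.4,0,0.07,0,0,0],[-1,-0.4,0,0.07,0,0,0],[-1,-0.4,0,0.07,0,0,0],[-1,-0.4,0,0.07,0,0,0]]]';python3 -m creep '[[[-1,-0.3,0,0.05,0,0,0],[-1,-0.2,0,0.04,0,0,0]]]'; python3 -m creep '[[[-1,-0.2,0,0.04,0,0,0],[-1,-0.2,0,0.04,0,0,0]]]'
```

```text
clock: 6.2
position: [0.5067, -0.0327, 0.1861]
tool_rot: [3.14, 0.181, -3.14]
force: [-2.6, 1.0, -1.0]
grip_width: -0.0002
finger_force: 0.0
clock: 6.45
position: [0.5116, -0.0327, 0.1861]
tool_rot: [3.141, 0.181, -3.14]
force: [-4.4, 0.9, 0.8]
grip_width: -0.0001
finger_force: 0.0
clock: 6.7
position: [0.5156, -0.0327, 0.1861]
tool_rot: [3.141, 0.181, -3.14]
force: [-4.1, 0.6, 1.4]
grip_width: -0.0005
finger_force: 0.0
```

```bash
for i in 1 2 3; do python3 -m creep '[[[-1,-0.15,0,0.03,0,0,0],[-1,-0.15,0,0.03,0,0,0]]]' | grep -E "pos|force: \["; done
```

```text
position: [0.5187, -0.0326, 0.186]
force: [-4.7, 0.3, -0.3]
position: [0.5218, -0.0327, 0.186]
force: [-4.0, -0.4, 1.1]
position: [0.5241, -0.0326, 0.1856]
force: [-14.8, 0.9, 3.8]
```

```bash
python3 -m creep '[[[-1,0,0,0,0,0,0],[-1,1.5,0,-0.3,0,0,0],[-1,2,0,-1.4,0,0,0],[-1,0,0,-4.5,0,0,0],[-1,0,0,-5,0,0,0],[-1,0,0,-5,0,0,0],[-1,0,0,-4.5,0,0,0],[-1,0,4.5,0,0,0,0],[-1,0,4.5,0,0,0,0],[-1,0,4.3,0,0,0,0],[-1,0,0,0,0,0,0]]]'
python3 - <<'E'
from h import *
print(bot.observe()['qpos'].round(3))
f=grab('top'); cv2.imwrite('pics/t4.png',cv2.resize(f['image'][60:220,170:350],None,fx=4,fy=4,interpolation=cv2.INTER_CUBIC))
E
```

```text
clock: 8.82
position: [0.4528, 0.1029, 0.3839]
tool_rot: [3.139, 0.183, -3.135]
force: [-0.1, -0.7, -0.4]
grip_width: 0.0
finger_force: 0.0
[ 0.102  0.297 -0.568  2.075  0.373  0.678  0.868]
```

View pics/t4.png

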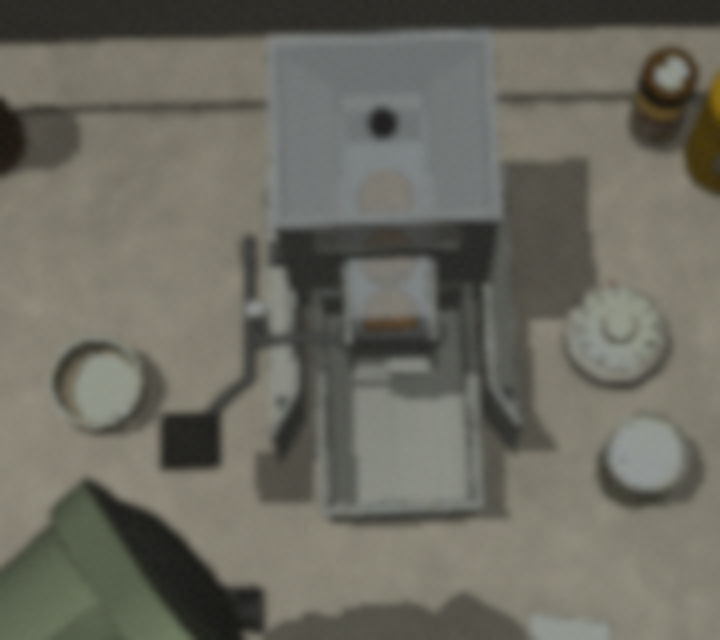

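The pan is straight and home, with its near rim at row 515 between the wings. The flap is shut and the pad is unchanged at (190,441). Next I'll go above the pad.

```bash
python3 -m creep '[[[-1,-3.5,0,0.65,0,0,0],[-1,-3.5,0,0.65,0,0,0],[-1,-3.6,0,0.65,0,0,0],[-1,0.4,0,2,0,0,0],[-1,0.3,0,1.5,0,0,0],[-1,0.1,0,0.5,0,0,0],[-1,0,0,0,0,0,0]]]' | grep -E "clock|pos|rot|force: \["; python3 -m creep '[[[-1,0.1,0,0.4,0,0,0],[-1,0.1,0,0.4,0,0,0],[-1,0.1,0,0.4,0,0,0]]]' | grep -E "clock|pos|force: \["
```

```text
clock: 9.75
position: [0.5597, 0.1001, 0.3426]
tool_rot: [3.141, 0.181, -3.14]
force: [0.1, 0.3, 0.5]
clock: 10.12
position: [0.5591, 0.1003, 0.3301]
force: [0.3, 0.3, 2.2]
```

```bash
python3 -m creep '[[[-1,0.1,0,0.5,0,0,0],[-1,0.1,0,0.5,0,0,0],[-1,0.1,0,0.5,0,0,0],[-1,0.1,0,0.5,0,0,0]]]' | grep -E "clock|pos|force: \["
python3 - <<'E'
from h import *
f=grab('scene'); cv2.imwrite('pics/s5.png',cv2.resize(f['image'][100:240,205:355],None,fx=4,fy=4,interpolation=cv2.INTER_CUBIC))
E
```

```text
clock: 10.62
position: [0.5587, 0.1003, 0.3094]
force: [-0.8, -0.9, 1.9]
```

View pics/s5.png

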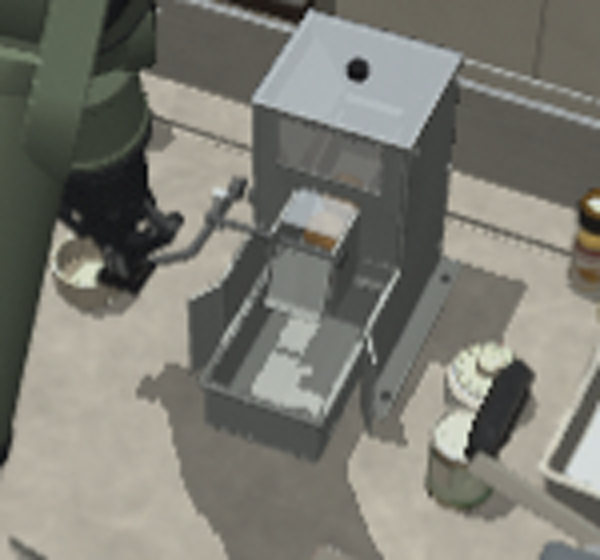

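The finger is on the pad at (125,280), the flap at (300,285) is swinging out, and the pan is home. I'll keep pressing.

```bash
python3 -m creep '[[[-1,0.13,0,0.7,0,0,0],[-1,0.13,0,0.7,0,0,0],[-1,0.13,0,0.7,0,0,0],[-1,0.13,0,0.7,0,0,0],[-1,0.13,0,0.7,0,0,0],[-1,0.13,0,0.7,0,0,0],[-1,0.13,0,0.7,0,0,0],[-1,0.1,0,0.5,0,0,0],[-1,0.1,0,0.5,0,0,0]]]' | grep -E "clock|pos|force: \["
for i in 1 2; do python3 -m creep '[[[-1,0.04,0,0.2,0,0,0],[-1,0.04,0,0.2,0,0,0]]]' | grep -E "clock|pos|force: \["; done
```

```text
clock: 11.8
position: [0.5586, 0.1004, 0.2496]
force: [2.2, -0.1, 4.9]
clock: 12.05
position: [0.5587, 0.1004, 0.2459]
force: [2.0, -1.0, 11.3]
clock: 12.3
position: [0.5593, 0.1003, 0.2427]
force: [1.3, -3.0, 24.1]
```

At the lower stop (24 N). I'll hold while the balls roll out, then look.

```bash
python3 -m creep '[[[-1,0,0,0,0,0,0],[-1,0,0,0,0,0,0],[-1,0,0,0,0,0,0],[-1,0,0,0,0,0,0],[-1,0,0,0,0,0,0],[-1,0,0,0,0,0,0],[-1,0,0,0,0,0,0],[-1,0,0,0,0,0,0],[-1,0,0,0,0,0,0],[-1,0,0,0,0,0,0],[-1,0,0,0,0,0,0],[-1,0,0,0,0,0,0]]]' | grep -E "clock|pos|force: \["
python3 - <<'E'
from h import *
f=grab('scene'); a=cv2.resize(f['image'][110:240,245:325],None,fx=4.5,fy=4.5,interpolation=cv2.INTER_CUBIC)
g=grab('top'); b=cv2.resize(g['image'][95:200,215:305],None,fx=4.5,fy=4.5,interpolation=cv2.INTER_CUBIC)
b=cv2.copyMakeBorder(b,0,a.shape[0]-b.shape[0],0,0,cv2.BORDER_CONSTANT)
cv2.imwrite('pics/s6.png',np.hstack([a,b])); print(np.hstack([a,b]).shape)
E
```

```text
clock: 13.8
position: [0.5592, 0.1004, 0.2429]
force: [0.4, -3.2, 22.3]
(585, 765, 3)
```

View pics/s6.png

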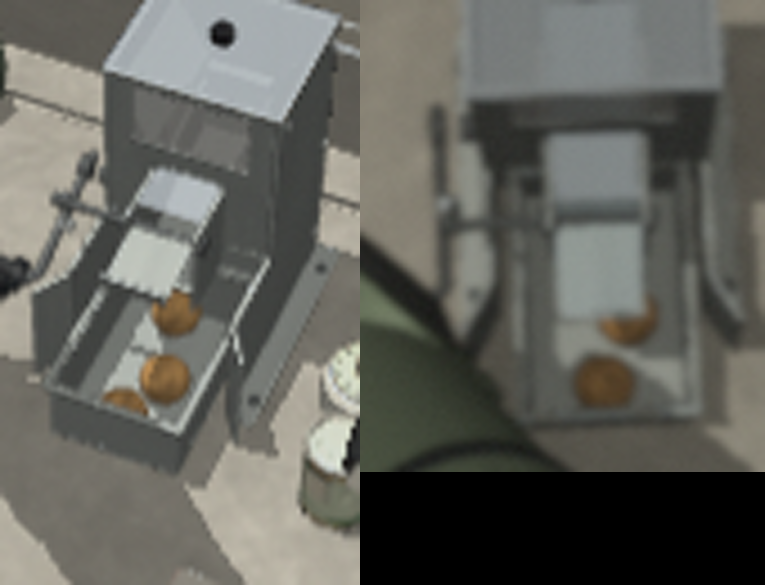

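The scene view shows three balls in the pan at (177,313), (165,378) and (125,402), the flap wide open and the trough empty. I'll check the settled balls numerically before letting the lever up.

```bash
python3 -m creep '[[[-1,0,0,0,0,0,0],[-1,0,0,0,0,0,0],[-1,0,0,0,0,0,0],[-1,0,0,0,0,0,0],[-1,0,0,0,0,0,0],[-1,0,0,0,0,0,0]]]' | grep -E "clock|pos|force: \["
cat > balls.py <<'E'
from h import *
for n in('scene','top'):
    f=grab(n);P=pts(f);I=cv2.cvtColor(f['image'],cv2.COLOR_BGR2HSV)
    m=((I[...,0]<20)&(I[...,1]>110)&(P[...,0]>.5)&(P[...,0]<.85)&(abs(P[...,1]+.03)<.09)).astype(np.uint8)
    k,l,s,c=cv2.connectedComponentsWithStats(m)
    for i in range(1,k):
        if s[i,4]>8: q=P[l==i]; print(n,s[i,4],c[i].round(0),np.median(q,0).round(3),'zmax',np.percentile(q[:,2],95).round(3))
E
python3 balls.py
```

```text
clock: 14.65
position: [0.5592, 0.1004, 0.243]
force: [0.6, -2.5, 21.9]
scene 58 [284. 179.] [ 0.685 -0.034  0.036] zmax 0.043
scene 82 [281. 194.] [ 0.624 -0.052  0.037] zmax 0.044
scene 23 [273. 198.] [ 0.59  -0.037  0.04 ] zmax 0.044
top 30 [274. 168.] [ 0.619 -0.047  0.037] zmax 0.043
top 91 [269. 180.] [ 0.584 -0.032  0.04 ] zmax 0.046
```

All three balls lie on the pan floor, with their tops at about 44 mm. Now I'll let the lever up slowly.

```bash
python3 -m creep '[[[-1,-0.07,0,-0.4,0,0,0],[-1,-0.07,0,-0.4,0,0,0],[-1,-0.07,0,-0.4,0,0,0],[-1,-0.07,0,-0.4,0,0,0],[-1,-0.07,0,-0.4,0,0,0],[-1,-0.07,0,-0.4,0,0,0],[-1,-0.07,0,-0.4,0,0,0],[-1,-0.07,0,-0.4,0,0,0],[-1,-0.07,0,-0.4,0,0,0],[-1,-0.07,0,-0.4,0,0,0],[-1,-0.07,0,-0.4,0,0,0],[-1,-0.07,0,-0.4,0,0,0]]]' | grep -E "clock|pos|force: \["
python3 -m creep '[[[-1,-0.07,0,-0.4,0,0,0],[-1,-0.07,0,-0.4,0,0,0],[-1,-0.07,0,-0.4,0,0,0],[-1,-0.07,0,-0.4,0,0,0],[-1,-0.07,0,-0.4,0,0,0],[-1,-0.07,0,-0.4,0,0,0],[-1,-0.05,0,-0.3,0,0,0],[-1,-0.05,0,-0.3,0,0,0],[-1,-0.05,0,-0.3,0,0,0],[-1,-0.05,0,-0.3,0,0,0],[-1,-0.05,0,-0.3,0,0,0],[-1,-0.05,0,-0.3,0,0,0]]]' | grep -E "clock|pos|force: \["
python3 -m creep '[[[-1,-0.05,0,-0.3,0,0,0],[-1,-0.05,0,-0.3,0,0,0],[-1,-0.05,0,-0.3,0,0,0],[-1,-0.05,0,-0.3,0,0,0],[-1,-0.05,0,-0.3,0,0,0],[-1,-0.05,0,-0.3,0,0,0]]]' | grep -E "clock|pos|force: \["
```

```text
clock: 16.25
position: [0.558, 0.1003, 0.2906]
force: [-0.4, -0.3, 2.7]
clock: 17.75
position: [0.5574, 0.1002, 0.3331]
force: [1.1, -0.6, 0.7]
clock: 18.5
position: [0.5572, 0.1002, 0.3514]
force: [0.3, 0.3, -0.0]
```

Clear of the pad. I'll retreat up and back, then check.

```bash
python3 -m creep '[[[-1,-0.4,0,-3,0,0,0],[-1,0,0,-4,0,0,0],[-1,3,3,0,0,0,0],[-1,4,4,0,0,0,0],[-1,0,4,0,0,0,0],[-1,0,0,0,0,0,0],[-1,0,0,0,0,0,0],[-1,0,0,0,0,0,0]]]' | grep -E "clock|pos|force: \["
python3 - <<'E'
import balls
from h import *
f=load('scene'); a=cv2.resize(f['image'][110:240,205:325],None,fx=3,fy=3,interpolation=cv2.INTER_CUBIC)
g=load('top'); b=cv2.resize(g['image'][70:200,170:300],None,fx=3,fy=3,interpolation=cv2.INTER_CUBIC)
cv2.imwrite('pics/s7.png',np.hstack([a,b]))
E
```

```text
clock: 19.5
position: [0.4797, 0.2091, 0.4082]
force: [-0.5, -0.2, -0.1]
scene 53 [283. 180.] [ 0.684 -0.032  0.034] zmax 0.043
scene 82 [281. 194.] [ 0.623 -0.053  0.037] zmax 0.044
scene 24 [273. 198.] [ 0.59  -0.036  0.04 ] zmax 0.046
top 106 [274. 165.] [ 0.628 -0.048  0.039] zmax 0.046
top 91 [269. 179.] [ 0.585 -0.032  0.04 ] zmax 0.044
```

View pics/s7.png

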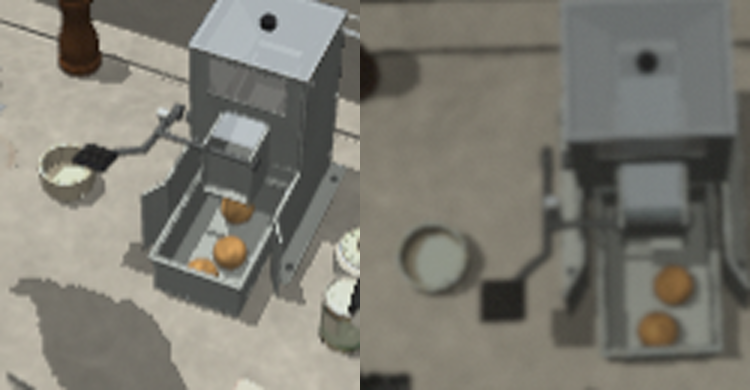

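The flap is shut at (230,170) and the pad is back up at (95,157). The three balls are in the pan, the pan is home and the hand is clear.

```bash
python3 -c "
from workcell import bot; print(bot.job_done())"
```

```text
the job is handed in; nothing more can be done
None
```

I handed the job in at about 19.5 s of the 59 s allowed: the pan is home against the stop with all three rice balls in it, the flap was eased shut, the hand is clear, and no verdict came back.

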